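Find the hidden release notch of an instrument case and press its key

TASK

The white lid of the grey instrument case is latched: its release key is sunk in a shallow notch hidden somewhere along the case's front ledge. Start with a touch of a fingertip on one end of the ledge and from there find the notch (it is sure to be felt by sliding along the ledge), then press the key in it fully home, so that the lid pops ajar, and take the hand away. Nothing is to be gripped or lifted, and the small things in front of the case stay where they lie.

Things in the scene. Friction and masses are not known exactly. Their poses are not given: they have to be found in the camera images.
- case: Grey instrument case, fixed to the worktop, 200 (x) x 250 (y) x 57 mm with its lid. Origin: centre of the underside, on the worktop; x points from the front (robot's side) to the hinge at the back, y along the front to the left, z up. White lid: x = -56 to +100 mm, top at 57 mm. In front of it a level ledge, top at z = 44 mm, x = -100 to -60 mm, y = -125 to +125 mm.
- ledge_mid (a point): Middle of the ledge, at top level (case frame -78, 0, 44 mm), axes as the case. Between the end blocks lie five stations 40 mm long, at -80, -40, 0, +40, +80 mm along y from here. Four are filled flush and rigid; one, not known beforehand, is the notch: a pocket 40 (y) x 36 (x) mm, open only upward (4 mm lip in front, case wall behind), its floor the key.
- ledge_left (a point): Top of the ledge's left end block, a solid 25 mm long piece at ledge height, at its middle (case frame -78, +112.5, 44 mm); axes as the case.
- ledge_right (a point): Top of the ledge's right end block, the same at the other end (case frame -78, -112.5, 44 mm); axes as the case.
- release_key (a joint): Travel of the key straight down, m: 0 as found, 0.008 home against its stop. A grey plate 39 x 35.5 mm of the ledge's material that fills the notch's floor, its top 8 mm below the ledge as found, 16 mm when home. Resists with about 6 N all the way (a little more when pressed fast), no spring, stays where left; works the lid through a linkage.
- case_lid (a joint): Opening of the lid about its hinge at the back, rad: 0 shut, 0.096 ajar with the key home (its front edge then stands about 15 mm higher); it follows the key in proportion.
- forceps: Steel forceps lying on the worktop in front of the left half of the ledge, 129 mm long, 8 mm high; origin: centre of the underside. Loose; leave it alone.
- microtube_3: Small plastic tube with a cap, 42 mm long, 12 mm high, lying in front of the ledge near its middle; origin: centre of the underside. Loose; leave it alone.
- tape_2: Roll of black tape lying flat, 55 mm across, 19 mm high, in front of the right half of the ledge; origin: centre of the underside. Loose; leave it alone.

How it is judged:
By the outcome, as a careful person would: the job done as asked, in the order asked, and still so for the second after the job is handed in, with the robot touching nothing.
It also fails if it takes over 64 s, if anything falls off the work surface, if the arm or the gripper's body presses on something with over 40 N, if the wrist force passes 120 N, or if a joint passes its speed limit or range.

ROBOT

A 6-joint arm with a two-finger parallel gripper is mounted at the origin on a cart in front of the work surface, level with it; the furniture and walls round the work are solid. World frame = base frame: x ahead of the robot, y to its left, z up, the work surface at z = 0. Lengths are in m, angles in rad, forces in N, time in s.
With the tool pointing down it reaches from about 0.4 to 0.825 m from the base axis. Payload 7 kg.
Tool frame: the origin (TCP) lies midway between the tips of the shut fingers; the grasp point (between the pads) lies 19 mm behind it; z points along the fingers, y is the line along which they close (so a half turn about z gives the same grasp; the last joint's range is limited). The gripper opens to 88 mm and grips with 3 to 60 N. Pads are 19 mm wide; open, the fingers measure 130 mm over their backs; the gripper's body (78 mm by 193 mm) begins 47 mm behind the grasp point.
Start: joints at [1.617, 0.359, 0.012, 0, -1.224, -0.288], TCP at [0.162, 0.655, 0.227] pointing down, gripper open.
Joint ranges: [-3.07, 3.07], [-1.43, 2.12], [-1.02, 1.25], [-3.03, 1.67], [-3.05, -0], [-3.03, 3.03]. Speed limits (rad/s): [2.39, 2.39, 3.01, 3.14, 3.14, 3.14].

INTERFACE

Orientations are given as [roll, pitch, yaw] about the fixed x, y, z axes, in that order (R = Rz(yaw) Ry(pitch) Rx(roll)).
In Python, from station import arm gives the robot as it stands.
- The arm moves only by the tool servo_tool, never from a script. Its argument "deltas" is a list of rows, each a list of 7 numbers: the closure, from -1 (fully open) to 1 (shut), then the shift along the tool's x, y, z in mm, then the turn, a rotation vector about the tool's x, y, z in degrees. In form: [[gripper, x, y, z, ax, ay, az], ...]. A call has 1 to 20 rows; each row shifts and turns the commanded pose from where the row before left it, along the tool's axes as they then stand; what a row does not reach is not made up. A row lasts 1/12 s, in which the tool goes at most 41.7 mm and 7.16 degrees, less where a joint would pass 70% of its speed; a pose out of reach is approached as far as the arm can. A call is refused whole if a number of a shift passes 41.7 or a number of a turn 7.16, either way. A call with a gripper value outside its range is refused whole. The fingers move at their own pace and stop on an object; "squeeze" is the grip in N (left out, the last holds). Time passes only in rows, so rows that do not move let the fingers close. It gives the time, the measured TCP pose, the force, the opening and the grip force at its end, in the units of the state.
- arm.get_state(): the state, without advancing time (a new reading comes with each control period).
- arm.grab_frame(name): name is "scene" or "top" or "wrist"; returns a dict with "color" (480x640x3 uint8, red, green, blue), "K" (3x3 intrinsics, pixels), "distortion" ([k1, k2, p1, p2, k3] as OpenCV has them; the pictures are not rectified), "position" and "orientation" of the camera in the world. Camera axes: x right, y down, z forward; pixel columns grow to the right and rows downward; lengths in m; the calibration is good to about 2 mm. A picture is of the moment at which its call begins. There is no depth.
- arm.job_done(): hands the job in; it is judged then, once.
Trained networks look in a picture, given as the dict that the camera call returned (one of the last four; its "shot" number tells which), for a name from the list of things; names that differ only in an ending like _2 or _b are one class to them, and where a whole thing is asked for, a point or a joint stands for the part that bears it (a point fixed in the world has none). Each returns a list of dicts, best first, with "conf" (0 to 1); they miss things now and then, are a little off and sometimes report something else, mostly with a low value. They report only what shows in the picture. A call takes as long as a camera call.
- arm.recognise(query, picture): "at" ([x, y, z] in m, in the coordinates of the camera as it stood for that picture, good to about 4 mm: the middle of the surface that is visible of it).
The state is a dict: "t": time; "q": joint angles; "qd": joint speeds; "joint_efforts": joint torques, N m; "eef_pos": TCP position; "ee_rot": TCP orientation; "force": force on the tool from outside, world axes, zero at the start; "moment": the same for the moment, N m; "width": finger opening in m; "gripper_force": force on a finger pad.
Only numpy, scipy, OpenCV 4.12 (cv2) and the standard library are available. Lean on these libraries where they do the work, as an engineer would, in place of code of your own. Each camera call takes 0.05 s, during which the arm holds its last target. There are 200 camera calls.

## Working session

There is one attempt and no reset: what is moved stays moved. The work goes in short steps, Python scripts to look and compute and a tool call to move; the robot and the scene stay as the last step left them, time stands still between calls to the robot, and variables do not carry over. Pictures are saved under pics/ and viewed, at most 10 in all, crops included, and the job is handed in when it is done.

Besides the shell and the picture viewer there is one more tool, called as name(argument=value, ...) on one line, values as JSON. servo_tool: Moves the arm, as the interface text tells. Its arguments: {"type":"object","properties":{"deltas":{"type":"array","items":{"type":"array","items":{"type":"number"}}},"squeeze":{"type":"number"}},"required":["deltas"]}

```bash
mkdir -p pics; python3 - <<'E'
from station import arm
import cv2
from scipy.spatial.transform import Rotation as R
import numpy as np
s=arm.get_state();print({k:np.round(v,3) for k,v in s.items()})
for n in("scene","top"):
    p=arm.grab_frame(n);cv2.imwrite(f"pics/{n}1.png",p["color"][:,:,::-1])
    o=np.array(p["orientation"]);print(n,p["position"],o.shape,o)
    M=R.from_euler('xyz',o).as_matrix() if o.shape==(3,) else (o if o.shape==(3,3) else R.from_quat(o).as_matrix())
    for q in("case","ledge_mid","ledge_left","ledge_right","forceps","microtube_3","tape_2","case_lid"):
        try: print(q,[(round(d["conf"],2),np.round(M@d["at"]+p["position"],3)) for d in arm.recognise(q,p)][:2])
        except Exception as e: print(q,e)
E
```

```text
{'t': np.float64(0.0), 'q': array([ 1.617,  0.359,  0.011, -0.   , -1.224, -0.288]), 'qd': array([ 0.   , -0.001,  0.001,  0.001, -0.001,  0.   ]), 'joint_efforts': array([ 1.0000e-03, -5.8272e+01,  2.9305e+01,  6.9970e+00,  7.0000e-03,
       -0.0000e+00]), 'eef_pos': array([0.162, 0.655, 0.226]), 'ee_rot': array([ 3.14 , -0.   , -0.242]), 'force': array([-0.708, -0.298, -0.098]), 'moment': array([-0.033, -0.028,  0.029]), 'gripper_force': np.float64(0.0), 'width': np.float64(0.088)}
scene [-1.11591540e-04 -6.54517107e-01  4.15222365e-01] (3,) [-2.00864781 -0.00761016 -0.85382271]
case [(0.78, array([ 0.547, -0.199,  0.057]))]
ledge_mid []
ledge_left [(0.88, array([ 0.55 , -0.204,  0.053])), (0.29, array([ 0.421, -0.233,  0.015]))]
ledge_right [(0.78, array([ 0.544, -0.201,  0.056]))]
forceps [(0.95, array([ 0.441, -0.061,  0.012]))]
microtube_3 [(0.46, array([ 0.42 , -0.168,  0.009]))]
tape_2 [(0.96, array([ 0.423, -0.235,  0.012]))]
case_lid [(0.82, array([ 0.581, -0.183,  0.057]))]
top [ 0.48257649 -0.172202    0.97511465] (3,) [-3.04867631  0.02744212 -1.59839047]
case [(0.97, array([ 0.596, -0.155,  0.057]))]
ledge_mid [(0.61, array([ 0.595, -0.16 ,  0.06 ]))]
ledge_left [(0.59, array([ 0.59 , -0.159,  0.059]))]
ledge_right [(0.66, array([ 0.594, -0.159,  0.058]))]
forceps [(0.44, array([ 0.437, -0.062,  0.007]))]
microtube_3 []
tape_2 [(0.82, array([ 0.422, -0.231,  0.018]))]
case_lid [(0.55, array([ 0.598, -0.161,  0.059]))]
```

View pics/top1.png

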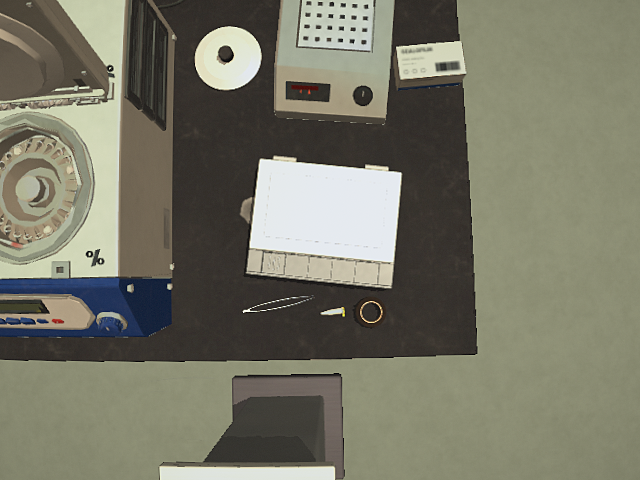

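View pics/scene1.png

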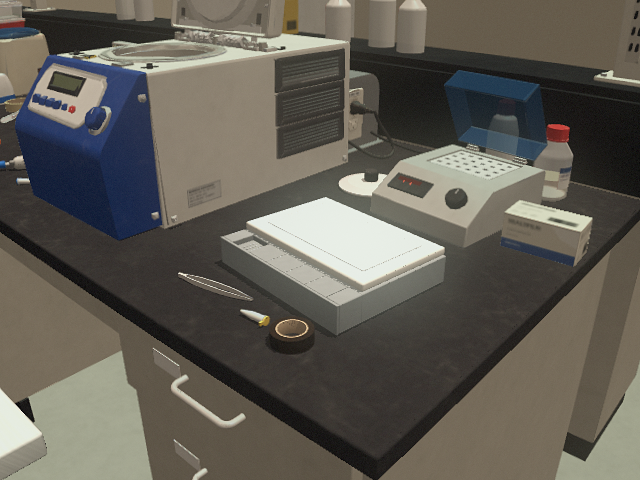

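The top view shows the case's lid with corners near (260,159), (401,173) and (393,261), and its ledge front from (246,275) to (391,287). The loose things lie in front of it. The leftmost station, near (272,262), looks different. In the scene view there is a recess at about (252,240). The centrifuge stands on the left, so the path has to clear it. Next I'll zoom in to pick the corners.

```bash
python3 - <<'E'
import cv2,numpy as np
a=cv2.imread("pics/top1.png")[145:300,230:420];b=cv2.imread("pics/scene1.png")[190:335,210:455]
a=cv2.resize(a,None,fx=4,fy=4,interpolation=cv2.INTER_CUBIC)[:600];cv2.imwrite("pics/tc.png",a)
b=cv2.resize(b,None,fx=3.2,fy=3.2,interpolation=cv2.INTER_CUBIC);cv2.imwrite("pics/sc.png",b);print(a.shape,b.shape)
E
```

```text
(600, 760, 3) (464, 784, 3)
```

View pics/tc.png

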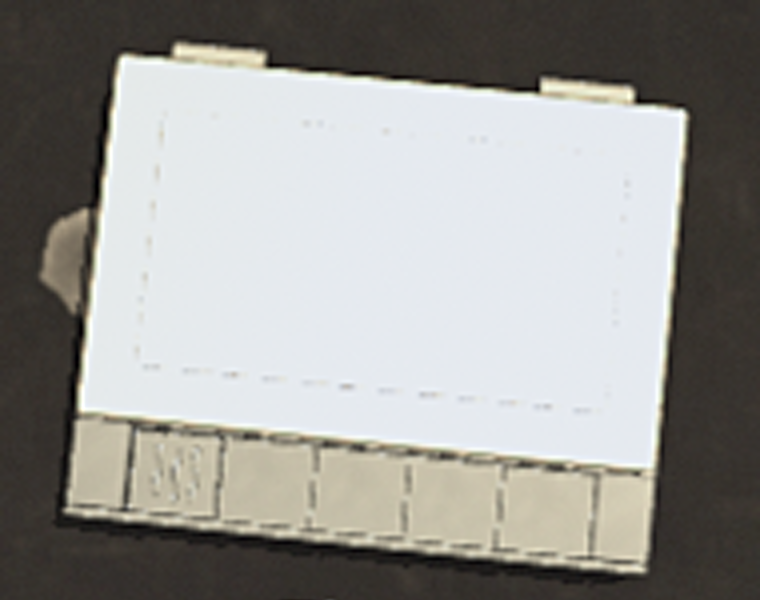

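View pics/sc.png

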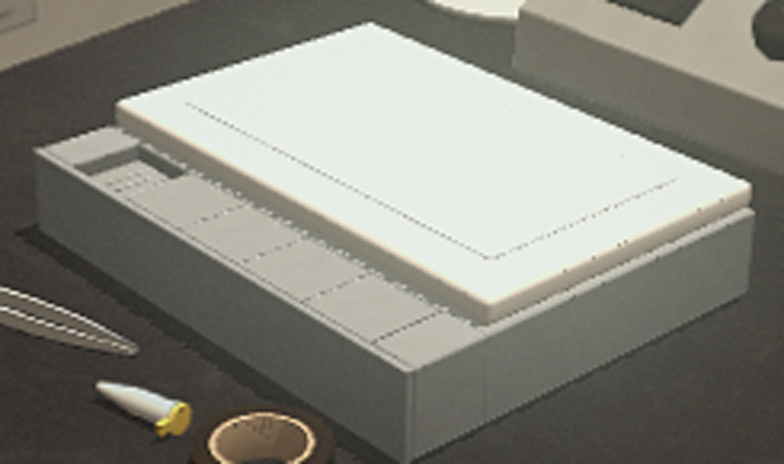

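The notch shows clearly at the leftmost station (+80), at about (175,470) in the top crop and (130,175) in the scene crop. Next: fit the case pose and locate the centrifuge's top.

```bash
cat > h.py <<'E'
import numpy as np,cv2
from scipy.spatial.transform import Rotation as R
def proj(p,X):
    M=R.from_euler('xyz',p["orientation"]).as_matrix().T
    return cv2.projectPoints(np.float64(X).reshape(-1,1,3),cv2.Rodrigues(M)[0],-M@p["position"],p["K"],p["distortion"])[0][:,0]
E
python3 - <<'E'
from station import arm
from h import *
from scipy.optimize import least_squares
T=arm.grab_frame("top");S=arm.grab_frame("scene")
ct=np.array([(120,56),(687,110),(656,468),(80,412),(66,513),(647,570)])/4+[230,145]
cs=np.array([(410,372),(37,152),(120,103),(490,312)])/3.2+[210,190]
Xt=np.array([(100,125,57),(100,-125,57),(-56,-125,57),(-56,125,57),(-100,125,44),(-100,-125,44)])/1e3
Xs=np.array([(-100,-125,44),(-100,125,44),(-56,125,57),(-56,-125,57)])/1e3
W=lambda v,X:np.c_[X[:,:2]@np.array([[np.cos(v[2]),np.sin(v[2])],[-np.sin(v[2]),np.cos(v[2])]])+v[:2],X[:,2]]
f=lambda v:np.r_[(proj(T,W(v,Xt))-ct).ravel(),(proj(S,W(v,Xs))-cs).ravel()]
r=least_squares(f,[.59,-.16,-.06],loss='soft_l1');v=r.x;print(v,np.degrees(v[2]),r.fun.reshape(-1,2).round(1).tolist())
P=np.array([(-78,112.5,44),(-78,80,44),(-78,0,44),(-78,-112.5,44)])/1e3;print(W(v,P).round(4))
for a,b in(((118,278),(148,70)),((160,331),(165,225)),((172,262),(350,40))):
    q=least_squares(lambda x:np.r_[proj(T,x)[0]-a,proj(S,x)[0]-b],[.5,.1,.2]);print(a,q.x.round(3),q.cost.round(1))
E
```

```text
[ 0.57837959 -0.15647358 -0.13285594] -7.612084562074498 [[-1.1, -1.7], [2.3, -0.9], [1.7, 0.8], [-1.8, -0.6], [0.0, 0.1], [0.6, 1.3], [-0.5, 1.2], [-0.6, -0.1], [-1.5, -1.0], [2.2, -2.2]]
[[ 0.516  -0.0346  0.044 ]
 [ 0.5117 -0.0668  0.044 ]
 [ 0.5011 -0.1461  0.044 ]
 [ 0.4862 -0.2576  0.044 ]]
(118, 278) [0.491 0.117 0.266] 0.8
(160, 331) [0.441 0.102 0.05 ] 737.7
(172, 262) [ 0.578 -0.038  0.312] 6676.6
```

servo_tool(deltas=[[-1, 0, 0, -30, 0, 0, 0], [-1, 0, 0, -30, 0, 0, 0], [-1, 0, 0, -30, 0, 0, 0], [-1, 0, 0, -30, 0, 0, 0], [-1, 0, 0, -30, 0, 0, 0], [-1, 0, 28, 0, 0, 0, 0], [-1, 0, 28, 0, 0, 0, 0], [-1, 0, 28, 0, 0, 0, 0], [-1, 0, 28, 0, 0, 0, 0], [-1, 0, 28, 0, 0, 0, 0], [-1, 0, 28, 0, 0, 0, 0], [-1, 0, 28, 0, 0, 0, 0], [-1, 0, 28, 0, 0, 0, 0], [-1, 0, 0, 0, 0, 0, 0]])

```text
t: 2.17
eef_pos: [0.1077, 0.4341, 0.3781]
ee_rot: [-3.139, 0.002, -0.241]
force: [-0.1, 0.2, -0.0]
width: 0.0875
gripper_force: 0.0
```

servo_tool(deltas=[[-1, 33, 0, 0, 0, 0, 4.2], [-1, 33, 0, 0, 0, 0, 4.2], [-1, 33, 0, 0, 0, 0, 4.2], [-1, 33, 0, 0, 0, 0, 4.2], [-1, 33, 0, 0, 0, 0, 4.2], [-1, 33, 0, 0, 0, 0, 4.2], [-1, 33, 0, 0, 0, 0, 4.2], [-1, 33, 0, 0, 0, 0, 4.2], [-1, 33, 0, 0, 0, 0, 4.2], [-1, 33, 0, 0, 0, 0, 4.2], [-1, 33, 0, 0, 0, 0, 4.2], [-1, 33, 0, 0, 0, 0, 4.2], [-1, 33, 0, 0, 0, 0, 4.2], [-1, 33, 0, 0, 0, 0, 4.2], [-1, 33, 0, 0, 0, 0, 4.2], [-1, 33, 0, 0, 0, 0, 4.2], [-1, 33, 0, 0, 0, 0, 4.2], [-1, 33, 0, 0, 0, 0, 4.2], [-1, 33, 0, 0, 0, 0, 4.2], [-1, 0, 0, 0, 0, 0, 4.2]])

```text
t: 3.83
eef_pos: [0.4662, -0.0193, 0.3768]
ee_rot: [-3.141, -0.001, -1.715]
force: [0.7, 0.8, -0.3]
width: 0.0877
gripper_force: 0.0
```

```bash
python3 - <<'E'
from station import arm
from h import *
import cv2
s=arm.get_state();M=R.from_euler('xyz',s["ee_rot"]).as_matrix()
print(s["eef_pos"],s["ee_rot"],s["q"],s["force"])
print(M.T@(np.array([.462,-.0274,.09])-s["eef_pos"])*1e3,np.degrees(-1.7037-s["ee_rot"][2]))
p=arm.grab_frame("wrist");cv2.imwrite("pics/w1.png",p["color"][:,:,::-1]);print(p["position"])
E
```

```text
[ 0.46619081 -0.01933329  0.37684201] [-3.14131639e+00 -8.56274958e-04 -1.71489822e+00] [ 3.82957532e-01 -6.02032184e-02 -1.56546852e-01  8.83105930e-04
 -1.47464466e+00 -5.27144168e-01] [ 0.70779902  0.78217254 -0.32936736]
[  8.33929452   3.0682091  286.84841442] 0.6416104758645568
[ 0.45456279 -0.09770983  0.5361776 ]
```

View pics/w1.png

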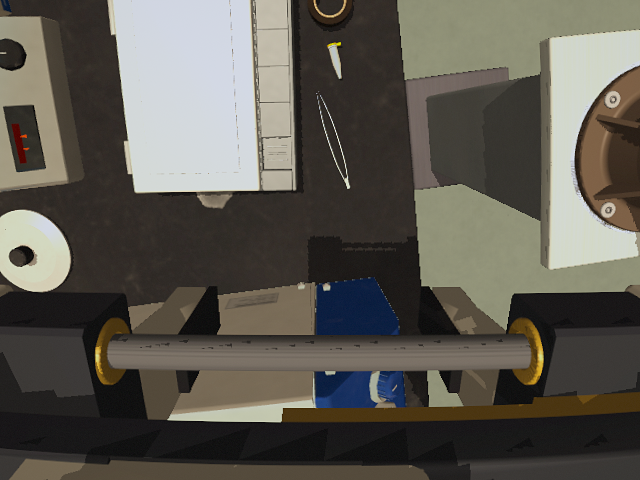

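The wrist view shows the ledge's front-left corner near (296,191) and the notch near (277,152). The tape, tube and forceps are clear, at x≈320–350. I'll check the fitted pose against this picture.

```bash
python3 - <<'E'
from station import arm
from h import *
p=arm.grab_frame("wrist");v=[.57838,-.15647,-.13286]
c,s=np.cos(v[2]),np.sin(v[2])
X=np.array([(-100,125,44),(-56,125,57),(-60,60,44),(-96,60,44),(-60,100,44),(-96,100,44),(100,125,57)])/1e3
W=np.c_[X[:,:2]@np.array([[c,s],[-s,c]])+v[:2],X[:,2]]
print(proj(p,W).round(1).tolist())
im=p["color"][90:210,240:310,::-1];im=cv2.resize(im,None,fx=5,fy=5,interpolation=cv2.INTER_CUBIC)
for q in proj(p,W): cv2.circle(im,tuple(int(a) for a in (q-[240,90])*5),4,(0,0,255),-1)
cv2.imwrite("pics/wc.png",im)
E
```

```text
[[294.8, 186.9], [257.9, 189.3], [259.7, 133.8], [289.7, 133.1], [261.5, 167.2], [290.9, 166.6], [132.2, 192.2]]
```

View pics/wc.png

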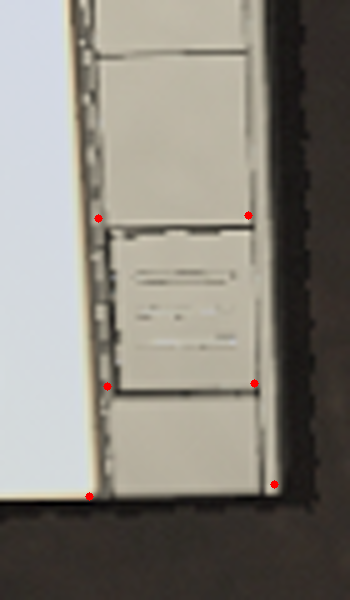

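servo_tool(deltas=[[-1, 7, 4, 0, 0, 0, -0.6], [-1, 0, 0, 0, 0, 0, 0], [-1, 0, 0, 30, 0, 0, 0], [-1, 0, 0, 30, 0, 0, 0], [-1, 0, 0, 30, 0, 0, 0], [-1, 0, 0, 30, 0, 0, 0], [-1, 0, 0, 30, 0, 0, 0], [-1, 0, 0, 30, 0, 0, 0], [-1, 0, 0, 30, 0, 0, 0], [-1, 0, 0, 30, 0, 0, 0], [-1, 0, 0, 30, 0, 0, 0], [-1, 0, 0, 20, 0, 0, 0], [-1, 0, 0, 10, 0, 0, 0], [-1, 0, 0, 0, 0, 0, 0], [-1, 0, 0, 0, 0, 0, 0]])

```text
t: 5.18
eef_pos: [0.4615, -0.021, 0.0765]
ee_rot: [3.141, -0.001, -1.695]
force: [-0.4, -0.2, 1.8]
width: 0.0879
gripper_force: 0.0
```

```bash
python3 - <<'E'
from station import arm
from h import *
s=arm.get_state();print(s["eef_pos"],s["ee_rot"],s["force"],s["width"])
p=arm.grab_frame("scene");cv2.imwrite("pics/s2.png",cv2.resize(p["color"][120:360,150:470,::-1],None,fx=2.4,fy=2.4,interpolation=cv2.INTER_CUBIC))
E
```

```text
[ 0.46146176 -0.02097517  0.07650848] [ 3.14077352e+00 -6.76117879e-04 -1.69464382e+00] [-0.41580931 -0.17518071  1.77435812] 0.08793843304664313
```

View pics/s2.png

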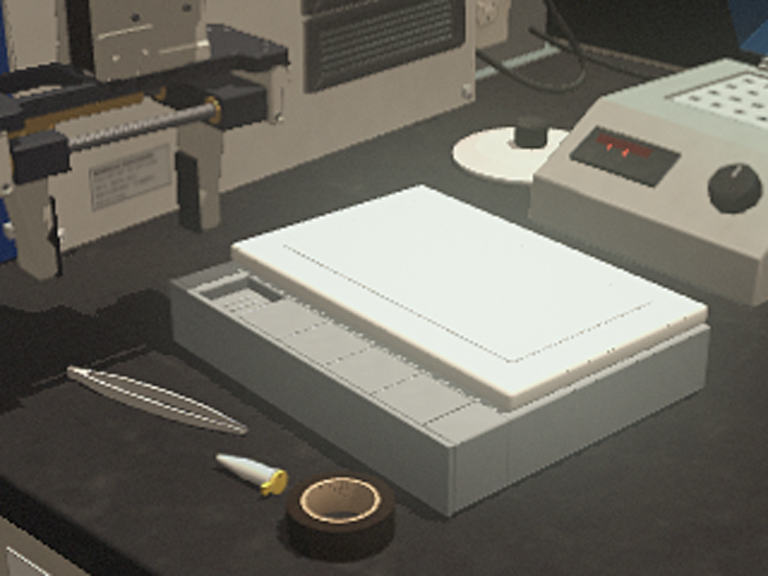

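The hand is over the ledge's left end. The case-side fingertip, near (208,225), sits above the left end block at (205,275), and the other finger hangs over clear worktop. Now lower to touch.

servo_tool(deltas=[[-1, 5, 0, 8, 0, 0, -0.5], [-1, 0, 0, 8, 0, 0, 0], [-1, 0, 0, 6, 0, 0, 0], [-1, 0, 0, 3, 0, 0, 0], [-1, 0, 0, 0, 0, 0, 0], [-1, 0, 0, 0, 0, 0, 0]])

```text
t: 5.73
eef_pos: [0.4607, -0.0267, 0.0514]
ee_rot: [3.141, -0.0, -1.689]
force: [-0.1, 0.1, 1.0]
width: 0.0876
gripper_force: 0.0
```

servo_tool(deltas=[[-1, 0, 0, 2, 0, 0, 0.6], [-1, 0, 0, 2, 0, 0, 0], [-1, 0, 0, 1, 0, 0, 0], [-1, 0, 0, 1, 0, 0, 0], [-1, 0, 0, 1, 0, 0, 0], [-1, 0, 0, 0, 0, 0, 0]])

```text
t: 6.23
eef_pos: [0.4608, -0.0266, 0.0444]
ee_rot: [3.141, -0.0, -1.699]
force: [0.4, 0.4, 0.3]
width: 0.0878
gripper_force: 0.0
```

servo_tool(deltas=[[-1, 0, 0, 0.5, 0, 0, 0], [-1, 0, 0, 0.5, 0, 0, 0], [-1, 0, 0, 0.5, 0, 0, 0], [-1, 0, 0, 0, 0, 0, 0]])

```text
t: 6.57
eef_pos: [0.461, -0.0266, 0.0441]
ee_rot: [-3.141, -0.0, -1.699]
force: [-7.0, 0.2, 14.8]
width: 0.0876
gripper_force: 7.4
```

Contact at z=44 mm, about 15 N. I'll ease off to a light touch and slide toward the right end.

servo_tool(deltas=[[-1, 0, 0, -0.7, 0, 0, 0], [-1, 2, 0, 0, 0, 0, 0], [-1, 2, 0, 0, 0, 0, 0], [-1, 2, 0, 0, 0, 0, 0], [-1, 2, 0, 0, 0, 0, 0]])

```text
t: 6.98
eef_pos: [0.4608, -0.0342, 0.0441]
ee_rot: [-3.14, 0.001, -1.699]
force: [0.0, 3.5, 5.0]
width: 0.0877
gripper_force: 2.7
```

servo_tool(deltas=[[-1, 2, 0, 0, 0, 0, 0], [-1, 2, 0, 0, 0, 0, 0], [-1, 2, 0, 0, 0, 0, 0], [-1, 2, 0, 0, 0, 0, 0]])

```text
t: 7.32
eef_pos: [0.4596, -0.0423, 0.0441]
ee_rot: [-3.14, 0.001, -1.699]
force: [0.9, 3.5, 4.0]
width: 0.0878
gripper_force: 2.4
```

servo_tool(deltas=[[-1, 2, 0, 0, 0, 0, 0], [-1, 2, 0, 0, 0, 0, 0], [-1, 2, 0, 0, 0, 0, 0]])

```text
t: 7.57
eef_pos: [0.457, -0.049, 0.0433]
ee_rot: [3.14, -0.001, -1.7]
force: [-0.2, -0.2, 0.2]
width: 0.0879
gripper_force: 0.0
```

servo_tool(deltas=[[-1, 2, 0, 0, 0, 0, 0], [-1, 2, 0, 0, 0, 0, 0], [-1, 0, 0, 0, 0, 0, 0]])

```text
t: 7.82
eef_pos: [0.4567, -0.0529, 0.0434]
ee_rot: [3.14, -0.001, -1.7]
force: [0.1, -0.4, -1.1]
width: 0.0875
gripper_force: 0.0
```

The contact force vanished and the tip sank slightly, so the notch starts here. I'll centre in it and press.

servo_tool(deltas=[[-1, 3, 0, 0, 0, 0, 0], [-1, 3, 0, 0, 0, 0, 0], [-1, 0, 0, 2, 0, 0, 0], [-1, 0, 0, 2, 0, 0, 0], [-1, 0, 0, 2, 0, 0, 0], [-1, 0, 0, 2, 0, 0, 0], [-1, 0, 0, 1, 0, 0, 0], [-1, 0, 0, 1, 0, 0, 0], [-1, 0, 0, 0, 0, 0, 0]])

```text
t: 8.57
eef_pos: [0.4567, -0.0583, 0.0338]
ee_rot: [3.142, -0.0, -1.699]
force: [-2.5, 0.0, 3.3]
width: 0.0875
gripper_force: 1.9
```

servo_tool(deltas=[[-1, 0, 0, 1, 0, 0, 0], [-1, 0, 0, 1, 0, 0, 0], [-1, 0, 0, 1, 0, 0, 0], [-1, 0, 0, 1, 0, 0, 0], [-1, 0, 0, 1, 0, 0, 0], [-1, 0, 0, 0.5, 0, 0, 0], [-1, 0, 0, 0, 0, 0, 0]])

```text
t: 9.15
eef_pos: [0.4567, -0.0583, 0.0284]
ee_rot: [3.142, -0.0, -1.699]
force: [-2.1, -0.4, 5.4]
width: 0.0874
gripper_force: 2.7
```

servo_tool(deltas=[[-1, 0, 0, 0.5, 0, 0, 0], [-1, 0, 0, 0.5, 0, 0, 0], [-1, 0, 0, 0.5, 0, 0, 0], [-1, 0, 0, 0, 0, 0, 0]])

```text
t: 9.48
eef_pos: [0.4569, -0.0583, 0.0279]
ee_rot: [-3.141, -0.0, -1.698]
force: [-9.2, 0.9, 21.3]
width: 0.0877
gripper_force: 10.4
```

It is firmly against the stop. One slight extra push, then straight up and away.

servo_tool(deltas=[[-1, 0, 0, 0.5, 0, 0, 0], [-1, 0, 0, 0, 0, 0, 0], [-1, 0, 0, -2, 0, 0, 0], [-1, 0, 0, -4, 0, 0, 0], [-1, 0, 0, -8, 0, 0, 0], [-1, 0, 0, -12, 0, 0, 0], [-1, 0, 0, -20, 0, 0, 0], [-1, 0, 0, -25, 0, 0, 0], [-1, 0, 0, -25, 0, 0, 0], [-1, 0, 0, -25, 0, 0, 0], [-1, 0, 0, -25, 0, 0, 0], [-1, 0, 0, -25, 0, 0, 0], [-1, 0, 0, -15, 0, 0, 0], [-1, 0, 0, 0, 0, 0, 0], [-1, 0, 0, 0, 0, 0, 0]])

```text
t: 10.73
eef_pos: [0.457, -0.0581, 0.2132]
ee_rot: [-3.14, 0.001, -1.699]
force: [-0.5, -0.3, -0.1]
width: 0.0876
gripper_force: 0.0
```

```bash
python3 - <<'E'
from station import arm
from h import *
p=arm.grab_frame("scene");cv2.imwrite("pics/s3.png",cv2.resize(p["color"][120:360,150:470,::-1],None,fx=2.4,fy=2.4,interpolation=cv2.INTER_CUBIC))
E
```

```text
(no output)
```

View pics/s3.png

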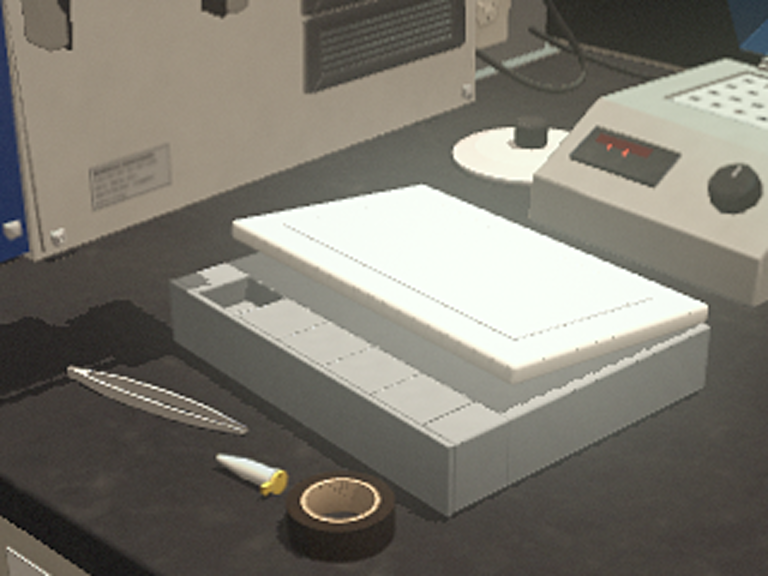

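The lid stands ajar, with its front corner raised from about (513,400) to (513,375). The key is deep in the notch at (245,292), the small things have not moved, and the hand is clear.

```bash
python3 -c "
from station import arm
print(arm.job_done())"
```

```text
the job is handed in; nothing more can be done
None
```

The lid is ajar: I touched the ledge's left end, slid right into the notch at the +80 mm station, pressed the key home against its stop, left the small things undisturbed, took the hand clear and handed the job in at about 11 s.

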